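# Open the push-and-turn cap of the degreaser bottle in the parts store

## Task

Open the degreaser bottle that has the wide ribbed black safety cap: press the cap down, twist it counter-clockwise until it comes free, and lift it straight up. Finish while still holding the cap level in the gripper, well clear (about 8 cm) above the open bottle, and leave the other things on the bench where they are.

Things in the scene. Friction and masses are not known exactly. Their poses are not given: they have to be found in the camera images.
- bottle: White round plastic bottle, 84 mm diameter, in a round steel holder (130 mm base disc) bolted to the bench: it cannot move or turn. Origin: centre of the holder's underside, on the bench; z up the bottle's axis. Body to 98 mm above the bench, sloped shoulder to 118 mm, then a 33 mm neck to the mouth at 160 mm. Locked, the cap's x axis lies along the bottle's x (within 0.1 rad).
- mouth (a point): Centre of the bottle's mouth, hidden under the cap. Cap lugs hook under the neck's flange; a tooth blocks turning until the cap is pressed down 5 to 7 mm (7 is the hard bottom). Keep it pressed and turn counter-clockwise seen from above (+z): at 1.05 rad of turn from the bottle's x, give or take 0.12, it lifts straight off; a stop ends the turn at about 1.2 rad. It will not turn clockwise.
- cap_center (a point): Centre of the loose black cap, on its axis, half-way up; the cap's own axes, z up. Ribbed plastic cylinder, 56 mm diameter, 31 mm high, 30 g; a low bar across its top lies along its x. Seated and locked, this point is 157.5 mm above the bottle's origin. Can be gripped across its sides at any yaw; 24 mm free height under its rim. About 1.3 mm sideways play on the neck.
- inner_seal (a joint): Sprung seal disc (26 mm diameter) in the bottle's mouth that pushes the cap up. Value in m, grows as pressed down: about 0.002 with the cap locked, 0.009 with it fully pressed, 0 with the cap off. Spring force about 6 N at 0.002, 10 N at 0.009.
- spout_bottle: Bystander: similar white bottle in the same kind of bolted holder, but with a narrow pointed spout and no wide cap, 165 mm high. Fixed. Origin: centre of the underside of its holder.
- carton: Bystander: loose closed white carton, 70 x 130 x 50 mm (x, y, z), 0.25 kg. Origin: centre of its underside.
- gauge_block: Bystander: loose aluminium valve block, 50 x 60 x 40 mm, with a black knob on top, 70 mm high in all, 0.3 kg. Origin: centre of its underside.
- pipe_union: Bystander: loose upright brass pipe union, 48 mm widest diameter, 56 mm high, 0.25 kg. Origin: centre of its underside.
Not all that is in view belongs to the job. What is shaped like the bottle but orange or turquoise is not meant.

How it is judged:
On the way, in this order (a step that is already met when the one before it is completed fails the run):
1. the cap is pressed down on the bottle by at least 4 mm against its spring (value of joint inner_seal above 0.006 m and z of cap_center in the frame of bottle below 0.1535 m and angle between the x axis of cap_center and the x axis of bottle, either way round below 0.4 rad), for 0.05 s.
2. the cap, still on the neck, is twisted at least 45 degrees (angle between the x axis of cap_center and the x axis of bottle, either way round above 0.785 rad and z of cap_center in the frame of bottle below 0.162 m and horizontal distance between cap_center and bottle below 0.006 m), for 0.05 s.
3. the cap is lifted off the neck, held in the fingers (z of cap_center in the frame of bottle above 0.185 m and contact force between the fingers and cap above 0.5 N), for 0.1 s.
At the end, for the whole second after the job is handed in: The cap is held still in the fingers, touching nothing of the bottle, its centre 40 to 160 mm above where it was seated, within 40 mm of the bottle's axis sideways and within 20 degrees of level; the bottle's inner seal has sprung fully up (z of cap_center in the frame of bottle between 0.1975 and 0.3175 m and horizontal distance between cap_center and bottle below 0.04 m and angle between cap_center's own z axis and vertical below 0.35 rad and contact force between the fingers and cap above 0.5 N and contact force between bottle and cap below 0.1 N and linear speed of cap below 0.05 m/s and value of joint inner_seal below 0.001 m); the arm keeps its last pose, push and grip.
It fails at once if a loose bystander is moved more than 30 mm (distance of any of carton, gauge_block, pipe_union from where it was at the start of the episode above 0.03 m).
It fails at once if the spout bottle is hit or handled (over 5 N) (contact force between any of the arm, the fingers and spout_bottle above 5 N).
It also fails if it takes over 38 s, if anything falls off the work surface, if the arm or the gripper's body presses on something with over 40 N, if the wrist force passes 120 N, or if a joint passes its speed limit or range.

## Robot

A 6-joint arm with a two-finger parallel gripper is mounted at the origin on the work surface. World frame = base frame: x ahead of the robot, y to its left, z up, the work surface at z = 0. Lengths are in m, angles in rad, forces in N, time in s.
With the tool pointing down it reaches from about 0.35 to 0.875 m from the base axis. Payload 15.5 kg.
Tool frame: the origin (TCP) lies midway between the tips of the shut fingers; the grasp point (between the pads) lies 19 mm behind it; z points along the fingers, y is the line along which they close (so a half turn about z gives the same grasp; the last joint's range is limited). The gripper opens to 85 mm and grips with 20 to 120 N. Pads are 22 mm wide; open, the fingers measure 114 mm over their backs; the gripper's body (76 mm by 85 mm) begins 54 mm behind the grasp point. The pads swing forward as they close: fully open they stand 13 mm farther back than shut.
Start: joints at [1.133, 0.494, 1.345, -0, 1.302, -0.096], TCP at [0.209, 0.589, 0.21] pointing down, gripper open.
Joint ranges: [-2.91, 2.91], [-0.82, 2.16], [0.22, 2.67], [-1.22, 4.37], [0.12, 2.79], [-3.08, 3.08]. Speed limits (rad/s): [1.89, 1.89, 2.57, 3.01, 3.01, 3.01].

## Interface

Orientations are given as a rotation vector (axis times angle).
In Python, from workcell import bot, hand, inverse_kinematics, camera, order, models, monitor gives the robot as it stands. Calls block until the motion is done:
- bot.move_to(position, orientation): joint-space move of the TCP to a pose.
- bot.servo_line(position, max_speed=0.15, attitude=None, threshold=None): straight line of the TCP; attitude=None keeps the orientation; max_speed is the mean speed in m/s. With threshold (N) it stops when the force on the tool has changed by that much, and returns True; else False.
- bot.movej(angles): joint-space move.
- hand.set_gripper(opening, force=None): finger opening in m; force is the grip in N (None keeps the last); returns when the fingers have stopped.
- bot.wait(seconds).
- inverse_kinematics(position, orientation): joint angles nearest the present ones, or None.
- camera(name): name is "scene" or "side" or "wrist"; returns a dict with "color" (420x560x3 uint8, blue, green, red), "range_z" (420x560 float32, m along the optical axis (not along the pixel's ray), 0 where there is no reading), "fovy" (degrees; the focal length in pixels is half the picture's height over the tangent of half this angle, whatever the lens; pixels are square), "cx", "cy" (the principal point, pixels), "R" (3x3) and "t" (3): a world point X has camera coordinates R X + t. Camera axes: x right, y down, z forward; pixel columns grow to the right and rows downward; lengths in m; the calibration is good to about 2 mm. The wrist camera is an equidistant fisheye: a pixel r from the principal point sees the ray r / f radians off the axis. A picture is of the moment at which its call begins.
A pose or a line that the arm cannot do raises bot.PlanningError and nothing moves.
- order.job_done(): hands the job in; it is judged then, once.
Trained networks look in the newest picture that a camera, given by its name, has taken for a name from the list of things; names that differ only in an ending like _2 or _b are one class to them, and where a whole thing is asked for, a point or a joint stands for the part that bears it (a point fixed in the world has none). Each returns a list of dicts, best first, with "conf" (0 to 1); they miss things now and then, are a little off and sometimes report something else, mostly with a low value. They report only what shows in the picture. A call takes as long as a camera call. They do not tell look-alikes from the thing itself.
- models.cut_out(camera, name): "mask" (420x560 bool, what is visible of it) and "bbox" ([centre column, centre row, width, height] in pixels, round what is visible of it).
- models.pinpoint(camera, name): "at" ([column, row] in pixels: a listed point, or the origin of a listed thing).
Readings, each from a call of its own:
- monitor.get_time(): time.
- monitor.get_joint_positions(): joint angles.
- monitor.get_qvel(): joint speeds.
- monitor.get_tau(): joint torques, N m.
- monitor.get_tool_pos(): TCP position.
- monitor.get_orientation(): TCP orientation.
- monitor.get_ft_force(): force on the tool from outside, world axes, zero at the start.
- monitor.get_wrist_torque(): the same for the moment, N m.
- monitor.get_gripper_width(): finger opening in m.
- monitor.get_gripper_force(): force on a finger pad.
Only numpy, scipy, OpenCV 4.12 (cv2) and the standard library are available. Lean on these libraries where they do the work, as an engineer would, in place of code of your own. Each camera call takes 0.05 s, during which the arm holds its last target. There are 200 camera calls.

## Working session

There is one attempt and no reset: what is moved stays moved. The work goes in short steps, each a Python script; the robot and the scene stay as the last script left them, time stands still between calls to the robot, and variables do not carry over. Pictures are saved under pics/ and viewed, at most 10 in all, crops included, and the job is handed in when it is done.

```bash
mkdir -p pics
cat > h.py <<'E'
import numpy as np,cv2
from workcell import bot, hand, inverse_kinematics, camera, order, models, monitor
def px2w(c,u,v,z=None):
    f=210/np.tan(np.radians(c["fovy"])/2)
    if z is None: z=c["range_z"][int(round(v)),int(round(u))]
    p=np.array([(u-c["cx"])/f*z,(v-c["cy"])/f*z,z])
    return c["R"].T@(p-c["t"])
def cloud(c,mask):
    f=210/np.tan(np.radians(c["fovy"])/2)
    m=mask&(c["range_z"]>0); v,u=np.nonzero(m); z=c["range_z"][m]
    P=np.c_[(u-c["cx"])/f*z,(v-c["cy"])/f*z,z]
    return (P-c["t"])@c["R"]
E
python3 - <<'E'
from h import *
ims=[]
for n in ("scene","side"):
    c=camera(n); cv2.imwrite(f"pics/{n}0.png",c["color"])
    print(n,c["fovy"],c["R"].round(3).tolist(),c["t"].round(3))
    for k in ("cap_center","bottle","spout_bottle","carton","gauge_block","pipe_union"):
        for d in models.cut_out(n,k)[:3]:
            P=cloud(c,d["mask"])
            if len(P): print(k,round(d["conf"],2),np.round(d["bbox"]),np.median(P,0).round(3),P.min(0).round(3),P.max(0).round(3))
    print([(round(d["conf"],2),np.round(d["at"])) for d in models.pinpoint(n,"cap_center")])
print(monitor.get_time(),monitor.get_orientation())
E
```

```text
scene 52.930392555416475 [[0.372, 0.928, 0.014], [0.666, -0.256, -0.701], [-0.647, 0.27, -0.713]] [-0.195 -0.27   1.551]
cap_center 0.64 [335. 188.  23.  24.] [0.552 0.151 0.172] [ 0.343  0.127 -0.001] [0.573 0.285 0.177]
cap_center 0.34 [144. 251.  24.  26.] [ 0.472 -0.362  0.041] [ 0.431 -0.385 -0.003] [ 0.488 -0.339  0.06 ]
bottle 0.96 [303. 175.  44.  59.] [0.402 0.138 0.064] [ 0.164  0.088 -0.002] [0.516 0.272 0.172]
bottle 0.94 [375. 255.  49.  68.] [0.739 0.19  0.062] [ 0.584  0.143 -0.002] [0.783 0.331 0.173]
bottle 0.91 [356. 155.  38.  58.] [0.371 0.339 0.063] [ 0.13   0.182 -0.002] [0.531 0.523 0.174]
spout_bottle 0.89 [236. 234.  50.  63.] [ 0.542 -0.131  0.062] [ 0.356 -0.187 -0.004] [ 0.579 -0.056  0.166]
carton 0.72 [318. 287.  59.  41.] [0.744 0.012 0.049] [ 0.654 -0.051 -0.003] [0.776 0.101 0.055]
gauge_block 0.84 [386. 202.  26.  24.] [0.536 0.349 0.038] [0.49  0.324 0.   ] [0.567 0.414 0.073]
pipe_union 0.76 [144. 250.  24.  28.] [ 0.473 -0.362  0.037] [ 0.431 -0.386 -0.003] [ 0.488 -0.339  0.06 ]
[(0.61, array([332., 186.]))]
side 57.49796915412511 [[-0.995, -0.10
[... 372 characters left out ...]
73]
bottle 0.57 [378. 397.  74.  46.] [0.367 0.362 0.109] [0.286 0.285 0.001] [0.414 0.391 0.173]
spout_bottle 0.8 [305. 190.  51.  63.] [ 0.513 -0.094  0.063] [ 0.451 -0.303 -0.001] [ 0.58  -0.058  0.168]
carton 0.61 [206. 239.  50.  59.] [0.727 0.034 0.051] [ 0.686 -0.064  0.001] [0.798 0.089 0.056]
gauge_block 0.68 [329. 140.  10.  27.] [ 0.463 -0.351  0.033] [ 0.439 -0.456  0.001] [ 0.486 -0.337  0.062]
gauge_block 0.63 [276. 398.  47.  44.] [0.526 0.365 0.041] [0.493 0.327 0.   ] [0.565 0.394 0.075]
pipe_union 0.61 [327. 140.  15.  20.] [ 0.463 -0.35   0.033] [ 0.439 -0.381  0.002] [ 0.486 -0.337  0.062]
[(0.55, array([280., 258.]))]
0.8 [-5.34262167e-01 -3.09581173e+00  1.01555914e-05]
```

View pics/scene0.png

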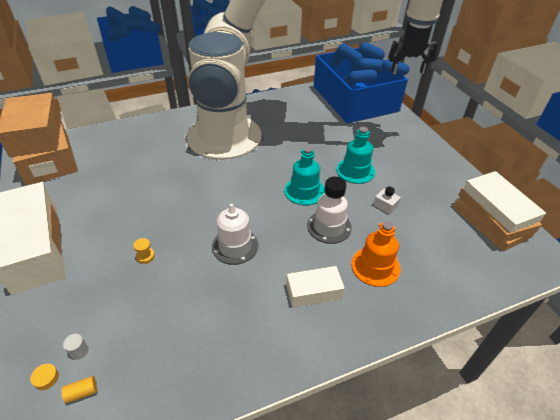

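View pics/side0.png

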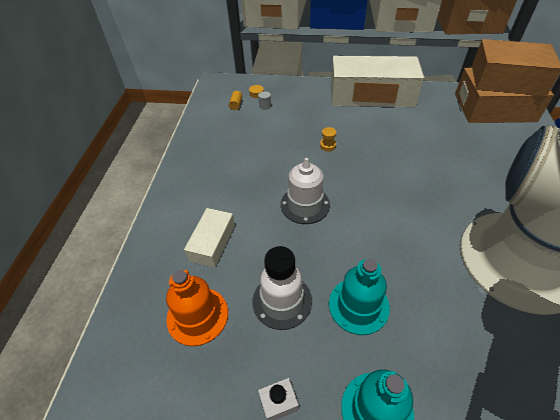

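The scene view shows the white bottle with its black cap at about (335,188), and the side view shows it at (280,258). The spout bottle is at (235,232) in the scene view, and the turquoise and orange look-alikes stand beside the target. Next I refine the cap's position and look from above.

```bash
cat >> h.py <<'E'
from scipy.spatial.transform import Rotation as Ro
def down(yaw): # tool z down, tool y axis horizontal at angle yaw
    y=np.array([np.cos(yaw),np.sin(yaw),0]); z=np.array([0,0,-1.]); x=np.cross(y,z)
    return Ro.from_matrix(np.c_[x,y,z]).as_rotvec()
def fish(c,u,v):
    f=210/np.tan(np.radians(c["fovy"])/2)
    d=np.stack([u-c["cx"],v-c["cy"]],-1); r=np.linalg.norm(d,axis=-1); th=r/f
    s=np.where(r>1e-6,np.tan(th)/np.maximum(r,1e-6),1/f)
    return np.concatenate([d*s[...,None],np.ones(r.shape+(1,))],-1)  # per unit z
def fcloud(c,mask):
    m=mask&(c["range_z"]>0); v,u=np.nonzero(m)
    P=fish(c,u.astype(float),v.astype(float))*c["range_z"][m][:,None]
    return (P-c["t"])@c["R"],u,v
E
python3 - <<'E'
from h import *
from scipy.optimize import least_squares
for n in ("scene","side"):
    c=camera(n); P=cloud(c,c["range_z"]>0)
    P=P[(np.hypot(P[:,0]-.548,P[:,1]-.155)<.05)&(P[:,2]>.145)]
    print(n,len(P),P.min(0).round(4),P.max(0).round(4))
    T=P[P[:,2]>.17]; print("top",T.mean(0).round(4),((T.max(0)+T.min(0))/2).round(4),len(T))
R0=Ro.from_rotvec(monitor.get_orientation()).as_matrix(); print(R0.round(2).tolist())
q0=monitor.get_joint_positions()
for yaw in np.arange(-3,3.2,.5):
    q=inverse_kinematics([.548,.155,.3],down(yaw)); print(round(yaw,2),None if q is None else np.round(q,2))
E
```

```text
scene 399 [0.5143 0.1275 0.145 ] [0.575  0.1836 0.179 ]
top [0.5446 0.1562 0.1733] [0.5425 0.1562 0.1745] 246
side 857 [0.5166 0.1282 0.1456] [0.5723 0.1863 0.1784]
top [0.5444 0.1584 0.1745] [0.5449 0.1573 0.1742] 636
[[-0.94, 0.34, 0.0], [0.34, 0.94, -0.0], [-0.0, -0.0, -1.0]]
-3.0 None
-2.5 [ 0.17  0.34  1.35 -0.    1.45  2.67]
-2.0 [ 0.17  0.34  1.35 -0.    1.45  2.17]
-1.5 [ 0.17  0.34  1.35 -0.    1.45  1.67]
-1.0 [ 0.17  0.34  1.35 -0.    1.45  1.17]
-0.5 [0.17 0.34 1.35 0.   1.45 0.67]
0.0 [ 0.17  0.34  1.35 -0.    1.45  0.17]
0.5 [ 0.17  0.34  1.35  0.    1.45 -0.33]
1.0 [ 0.17  0.34  1.35 -0.    1.45 -0.83]
1.5 [ 0.17  0.34  1.35 -0.    1.45 -1.33]
2.0 [ 0.17  0.34  1.35 -0.    1.45 -1.83]
2.5 [ 0.17  0.34  1.35 -0.    1.45 -2.33]
3.0 [ 0.17  0.34  1.35 -0.    1.45 -2.83]
```

Run:
```python
from h import *
bot.servo_line([.209,.589,.30],max_speed=.2)
bot.move_to([.545,.157,.30],down(.3))
c=camera("wrist"); cv2.imwrite("pics/w1.png",c["color"])
P,u,v=fcloud(c,c["range_z"]>0)
s=(np.hypot(P[:,0]-.545,P[:,1]-.157)<.045)&(P[:,2]>.16)
Q=P[s]; print(len(Q),((Q.max(0)+Q.min(0))/2).round(4),(Q.max(0)-Q.min(0)).round(4),Q.mean(0).round(4))
B=Q[Q[:,2]>np.median(Q[:,2])+.0025]; print(np.percentile(Q[:,2],[5,50,95]).round(4),len(B))
if len(B)>10:
    w,V=np.linalg.eigh(np.cov(B[:,:2].T)); print("bar",np.arctan2(*V[::-1,1]),w)
print(u[s].mean(),v[s].mean(),monitor.get_time(),monitor.get_ft_force())
```

```text
28348 [0.5448 0.1579 0.2937] [0.0897 0.0576 0.2673] [0.5409 0.1694 0.3818]
[0.1738 0.4081 0.4246] 12440
bar -2.840327546316304 [1.51847000e-05 3.75065095e-04]
277.6166572597714 351.9733667278115 3.525 [ 0.47443045 -0.65542536 -0.47581393]
```

View pics/w1.png

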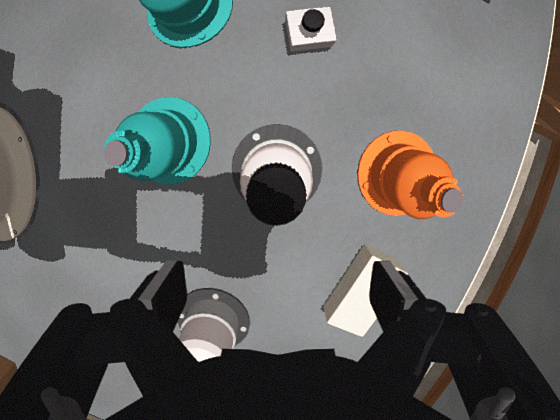

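The wrist view shows the cap at about (275,193), ahead of the fingers as expected. I limit the cloud to cap height to get the centre and the bar.

Run:
```python
from h import *
c=camera("wrist")
P,u,v=fcloud(c,c["range_z"]>0)
s=(np.hypot(P[:,0]-.545,P[:,1]-.157)<.045)&(P[:,2]>.163)&(P[:,2]<.2)
Q=P[s]; e,_=cv2.minEnclosingCircle(Q[:,:2].astype(np.float32)*1000),0
print(len(Q),e,((Q.max(0)+Q.min(0))/2).round(4),Q.mean(0).round(4))
print(np.percentile(Q[:,2],[5,25,50,75,95,99]).round(4))
B=Q[Q[:,2]>np.percentile(Q[:,2],50)+.002]
w,V=np.linalg.eigh(np.cov(B[:,:2].T)); print(len(B),"bar",np.arctan2(V[1,1],V[0,1]),w**.5,B.mean(0))
g=cv2.resize(cv2.convertScaleAbs(c["color"][150:240,230:325],alpha=4),None,fx=5,fy=5); cv2.imwrite("pics/w2.png",g)
```

```text
2870 ((543.0422973632812, 157.5508575439453), 28.599647521972656) [0.5427 0.1576 0.1698] [0.5427 0.1586 0.1737]
[0.1723 0.1734 0.1739 0.1744 0.1751 0.1757]
21 bar -2.994148649656184 [0.0068175  0.01051894] [0.54534421 0.15901569 0.17611395]
```

View pics/w2.png

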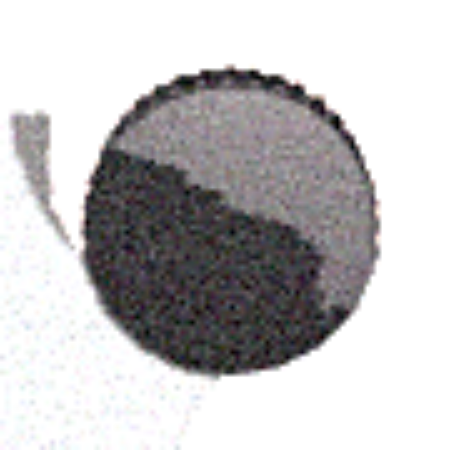

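Run:
```python
from h import *
x,y=.5437,.1574
bot.servo_line([x,y,.19],max_speed=.15,attitude=down(.3))
print("hit",bot.servo_line([x,y,.134],max_speed=.06,threshold=8))
f0=monitor.get_ft_force()
hand.set_gripper(.05,80)
f=lambda:(np.round(monitor.get_ft_force()-f0,1),np.round(monitor.get_wrist_torque(),2),monitor.get_tool_pos().round(4) if hasattr(monitor.get_tool_pos(),'round') else monitor.get_tool_pos())
print(monitor.get_gripper_width(),monitor.get_gripper_force(),f())
print("press",bot.servo_line([x,y,.124],max_speed=.02,threshold=16),f())
c=camera("side"); cv2.imwrite("pics/s3.png",cv2.resize(c["color"][180:340,180:380],None,fx=4,fy=4)[:600,:800])
print(monitor.get_time())
```

```text
hit False
0.05305808769625153 82.48452877567615 (array([-1.1,  0.1,  6.2]), array([-0.11,  0.39, -0.01]), array([0.5437, 0.1574, 0.1344]))
press True (array([-1.5,  0.2, 10.1]), array([-0.13,  0.38, -0.04]), array([0.5438, 0.1574, 0.1284]))
6.3917
```

View pics/s3.png

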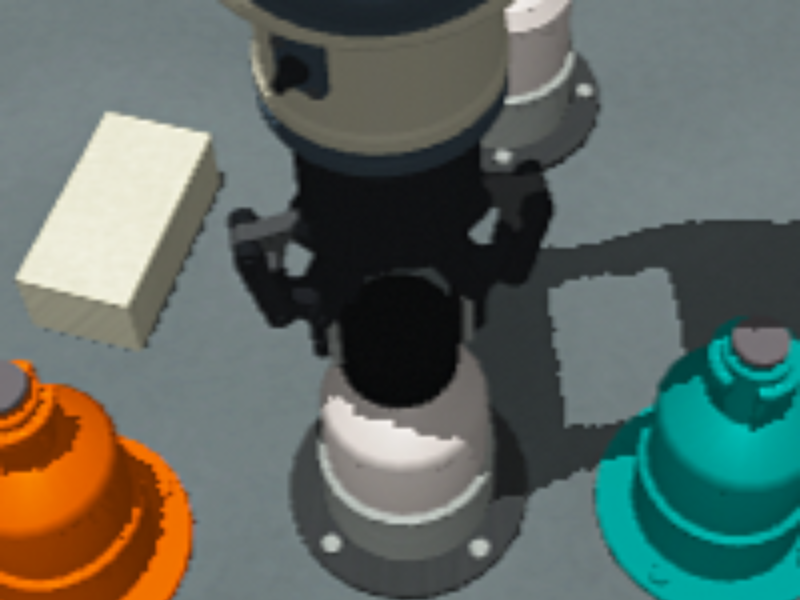

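The fingers hold the cap squarely across its sides, centred at about (400,335), and it is pressed. Next I press 0.5 mm more and twist counter-clockwise on joint 6 alone.

Run:
```python
from h import *
p=np.array(monitor.get_tool_pos())
def f(): print(np.round(monitor.get_ft_force(),1),np.round(monitor.get_wrist_torque(),2),np.round(monitor.get_tool_pos(),4),round(monitor.get_gripper_force(),1))
f()
print(bot.servo_line([.5438,.1574,p[2]-.0008],max_speed=.01,threshold=25)); f()
q=np.array(monitor.get_joint_positions())
for a in (.12,.3,.5,.7,.85,.95,1.0,1.05):
    t=q.copy(); t[5]-=a; bot.movej(t); print(a,end=' '); f()
c=camera("scene"); cv2.imwrite("pics/s4.png",cv2.resize(c["color"][120:260,260:420],None,fx=4,fy=4))
print(monitor.get_time())
```

```text
[-1.8  0.4 10.9] [-0.1   0.47  0.01] [0.5437 0.1574 0.1283] 82.9
False
[-5.1 -1.7 13.7] [-0.15  0.89  0.  ] [0.5438 0.1574 0.1283] 83.3
0.12 [-1.  -1.2  9.1] [-0.1   0.34  0.04] [0.5441 0.1575 0.129 ] 82.8
0.3 [-0.9 -0.7  9.3] [-0.1   0.33 -0.01] [0.5443 0.1575 0.129 ] 82.8
0.5 [ 0.  -1.   9.7] [-0.14  0.28  0.01] [0.5443 0.1575 0.129 ] 82.8
0.7 [-2.  -0.   8.7] [-0.21  0.25  0.09] [0.5443 0.1575 0.129 ] 82.8
0.85 [-1.6 -0.2  9.3] [-0.15  0.15  0.02] [0.5443 0.1575 0.129 ] 82.8
0.95 [-0.7 -0.2  8.9] [-0.13  0.22  0.08] [0.5443 0.1575 0.129 ] 82.8
1.0 [-1.5 -0.5  8.2] [-0.14  0.24  0.04] [0.5442 0.1575 0.129 ] 82.8
1.05 [-1.3 -0.3  8.3] [-0.06  0.23  0.09] [0.5442 0.1575 0.129 ] 82.8
8.9
```

The twist met almost no torque, so the cap is turning freely. Next comes a careful lift.

Run:
```python
from h import *
def f(): print(np.round(monitor.get_ft_force(),1),np.round(monitor.get_wrist_torque(),2),np.round(monitor.get_tool_pos(),4),round(monitor.get_gripper_width(),4),round(monitor.get_gripper_force(),1))
for z in (.1335,.138,.142,.15):
    print(z,bot.servo_line([.5442,.1575,z],max_speed=.02,threshold=20),end=' '); f()
    if monitor.get_ft_force()[2]<-9: break
print(monitor.get_time())
```

```text
0.1335 False [-3.2  0.3  7.7] [-0.17  0.43 -0.01] [0.5442 0.1575 0.134 ] 0.0532 82.9
0.138 False [-0.8  1.  -0.4] [-0.05  0.11 -0.03] [0.5442 0.1575 0.138 ] 0.0533 84.2
0.142 False [-0.2 -0.1 -0.2] [-0.1   0.14 -0.05] [0.5442 0.1575 0.1421] 0.053 84.2
0.15 False [ 0.4  0.  -0.1] [ 0.05  0.02 -0.03] [0.5443 0.1575 0.1501] 0.0532 84.2
10.5833
```

Lug resistance is gone and the cap came free. I raise it to about 80 mm above its seat and check.

Run:
```python
from h import *
bot.servo_line([.5442,.1575,.216],max_speed=.06); bot.wait(.5)
print(monitor.get_ft_force(),monitor.get_gripper_width(),monitor.get_gripper_force(),monitor.get_time())
c=camera("side"); cv2.imwrite("pics/s5.png",cv2.resize(c["color"][160:340,180:380],None,fx=3.3,fy=3.3))
```

```text
[0.17813378 0.36369382 0.03353999] 0.05315445176023981 84.1845892870333 12.3333
```

View pics/s5.png

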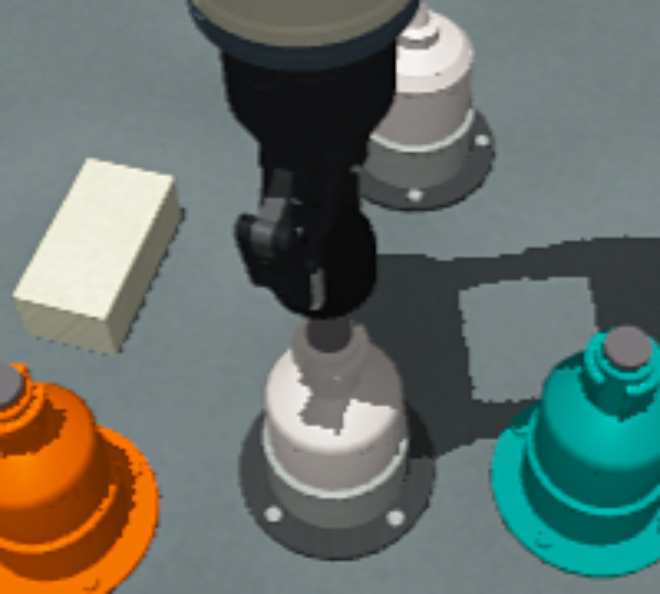

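The cap is held level in the fingers at about (330,265), above the open neck at (328,335). The carton and the bottles in view are undisturbed.

```bash
python3 -c "
from h import *
print(order.job_done())"
```

```text
the job is handed in; nothing more can be done
None
```

The cap was pressed, twisted free and lifted, and the job is handed in at about 12.5 s with the cap held level about 8 cm above the open bottle; the hand-in returned no verdict, so I can't confirm the judged result.

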